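# Slide the drip plate out from under the stacked tubs

### The job

Two tubs stand one on the other on a thin steel drip plate, behind a low roller rail. Take the plate by its knob and slide it all the way out under the rail, towards the knob side, so that no part of it is left under the tubs or the rail and the two tubs stay standing one on the other behind the rail. Let go of the plate, lying flat on the table, and leave the other plate, which has only one tub on it, where it is.

Things in the scene. Friction and masses are not known exactly. Their poses are not given: they have to be found in the camera images.
- plate_a_knob (a point): Upright black knob of the steel plate under the TWO tubs: head 22 mm across, 14 to 36 mm above the table, 14 mm neck below. Point: on its axis, 24 mm up; z up, x along the plate towards the tubs; pull along -x. The plate (66 mm wide, 4 mm thick, 0.18 kg, flat on the table) reaches 15 mm in front of the knob and 160 mm behind it (+x). The set with one tub stands beside it, left or right.
- tub_low_mid (a point): Centre of the lower tub (lidded, 72 mm across the lid, narrower foot, 55 mm high, 0.09 kg), 27.5 mm above its foot; z up, any yaw. It starts about 130 mm behind the knob. The plate runs under a steel roller rail (fixed axle, turns freely) about 90 mm behind the knob: 12 mm thick, 9 to 21 mm above the table. The tubs slide up to the rail, which holds them back, and drop 4 mm as the plate leaves.
- tub_top_mid (a point): Centre of the upper tub, 27.5 mm above its foot; z up. Same kind of tub, standing loose on the lower one's lid. Fixed steel cheeks, 24 mm high and 104 mm apart inside, run back from the ends of the rail on both sides of plate and tubs.
- plate_b_knob (a point): Knob of the other plate, which has a single tub on it; same shapes, point and axes as the first. Not to be moved.

How it is judged (in metres and radians):
At the end, for the whole second after the job is handed in: Plate flat and still on the table, knob over 192 mm in front of the lower tub's centre along the plate (clear of the tubs); lower tub upright (within 10 degrees) on the table within 40 mm of its start; upper tub upright and still on it, centres within 20 mm (x of tub_low_mid in the frame of plate_a_knob above 0.192 m and angle between plate_a_knob's own z axis and vertical below 0.05 rad and height (world z) of plate_a_knob below 0.03 m and linear speed of each of plate_a, tub_top below 0.01 m/s and angle between each of tub_low_mid, tub_top_mid's own z axis and vertical below 0.17 rad and height (world z) of tub_low_mid below 0.035 m and distance of tub_low_mid from where it was at the start of the episode below 0.04 m and height (world z) of tub_top_mid above 0.075 m and horizontal distance between tub_top_mid and tub_low_mid below 0.02 m); the robot touches nothing.
It fails at once if a stacked tub is toppled (tilted more than about 35 degrees) (angle between any of tub_low_mid, tub_top_mid's own z axis and vertical above 0.6 rad).
It fails at once if the other plate is moved more than 20 mm (distance of plate_b_knob from where it was at the start of the episode above 0.02 m).
It also fails if it takes over 30 s, if anything falls off the work surface, if the arm or the gripper's body presses on something with over 40 N, if the wrist force passes 120 N, or if a joint passes its speed limit or range.

### The arm

A 7-joint arm with a two-finger parallel gripper is mounted at the origin on a cart in front of the work surface, level with it; the furniture and walls round the work are solid. World frame = base frame: x ahead of the robot, y to its left, z up, the work surface at z = 0. Lengths are in mm, angles in rad, forces in N, time in s.
With the tool pointing down it reaches from about 400 to 900 mm from the base axis. Payload 5.5 kg.
Tool frame: the origin (TCP) lies midway between the tips of the shut fingers; the grasp point (between the pads) lies 19 mm behind it; y points along the fingers, x is the direction in which the jaws open and shut, and the axes are right-handed (so a half turn about y gives the same grasp; the last joint's range is limited). The gripper opens to 92 mm and grips with 3 to 60 N. Pads are 19 mm wide; open, the fingers measure 130 mm over their backs; the gripper's body (75 mm by 190 mm) begins 47 mm behind the grasp point.
Start: joints at [-1.03, 0.501, -0.427, 1.55, 0.221, 1.138, -0.21], TCP at [178.218, 625.091, 226.729] pointing down, gripper open.
Joint ranges: [-2.88, 2.88], [-0.31, 2.03], [-1.54, 1.56], [0.2, 2.42], [-1.41, 4.55], [0.19, 2.02], [-2.57, 2.57]. Speed limits (rad/s): [2.57, 2.57, 3.14, 3.14, 3.14, 3.14, 3.14].

### API

Orientations are given as a 3x3 rotation matrix whose columns are the frame's x, y, z axes.
In Python, from workcell import readout, cams, order, nets gives the robot as it stands.
- The arm moves only by the tool step_arm, never from a script. Its argument "commands" is a list that holds one entry, the list of rows, each a list of 7 numbers: the shift along the tool's x, y, z in mm, then the turn, a rotation vector about the tool's x, y, z in degrees, then the closure in counts, from 0 (fully open) to 255 (shut). A call has 1 to 10 rows; each row shifts and turns the commanded pose from where the row before left it, along the tool's axes as they then stand; what a row does not reach is not made up. A row lasts 1/10 s, in which the tool goes at most 50 mm and 8.59 degrees, less where a joint would pass 70% of its speed; a pose out of reach is approached as far as the arm can. A call is refused whole if a number of a shift passes 50 or a number of a turn 8.59, either way. A call with a gripper value outside its range is refused whole. The fingers move at their own pace and stop on an object; "newtons" is the grip in N (left out, the last holds). Time passes only in rows, so rows that do not move let the fingers close. It gives the time, the measured TCP pose, the force and the opening at its end, in the units of the state.
- readout.get_state(): the state, without advancing time (a new reading comes with each control period).
- cams.grab_frame(name): name is "scene" or "top" or "wrist"; returns the picture (420x560x3 uint8, red, green, blue); there is no depth.
- cams.camera_model(name): a dict with "K" (3x3 intrinsics, pixels), "distortion" ([k1, k2, p1, p2, k3] as OpenCV has them; the pictures are not rectified), "rvec" (rotation vector, rad) and "tvec" (3), from world to camera coordinates, as OpenCV has them; the wrist camera has in their place "T_tool_cam" (4x4, takes a point from camera to tool coordinates, whose origin is the TCP and whose axes are the tool frame's). Camera axes: x right, y down, z forward; pixel columns grow to the right and rows downward; lengths in mm; the calibration is good to about 2 mm. A picture is of the moment at which its call begins: read the wrist's pose just before it. camera_model takes no time and is no camera call.
- order.hand_in(): hands the job in, once; it reports no verdict.
Trained networks look in the newest picture that a camera, given by its name, has taken for a name from the list of things; names that differ only in an ending like _2 or _b are one class to them, and where a whole thing is asked for, a point or a joint stands for the part that bears it (a point fixed in the world has none). Each returns a list of dicts, best first, with "p" (0 to 1); they miss things now and then, are a little off and sometimes report something else, mostly with a low value. They report only what shows in the picture. A call takes as long as a camera call.
- nets.recognise(camera, target): "rect" ([left, top, right, bottom] in pixels, round what is visible of it).
The state is a dict: "clock": time; "joint_positions": joint angles; "qd": joint speeds; "tau": joint torques, N m; "position": TCP position; "orientation": TCP orientation; "wrist_force": force on the tool from outside, world axes, zero at the start; "torque": the same for the moment, N m; "opening": opening from 0.0 (shut) to 1.0 (fully open).
Only numpy, scipy, OpenCV 4.12 (cv2) and the standard library are available. Lean on these libraries where they do the work, as an engineer would, in place of code of your own. Each camera call takes 0.05 s, during which the arm holds its last target. There are 200 camera calls.

## Working session

There is one attempt and no reset: what is moved stays moved. The work goes in short steps, Python scripts to look and compute and a tool call to move; the robot and the scene stay as the last step left them, time stands still between calls to the robot, and variables do not carry over. Pictures are saved under pics/ and viewed, about 8 in all and at most 12, crops included, and the job is handed in when it is done.

Besides the shell and the picture viewer there is one more tool, called after "Request:" as name([rows], argument=value, ...), one row to a line, values as JSON. step_arm: Moves the arm, as the interface text tells. Its arguments: {"type":"object","properties":{"commands":{"type":"array","items":{"type":"array","items":{"type":"array","items":{"type":"number"}}}},"newtons":{"type":"number"}},"required":["commands"]}

```bash
mkdir -p pics; python3 - <<'E'
from workcell import readout, cams, nets
import cv2, numpy as np
s=readout.get_state(); print(s['position'],np.round(s['orientation'],3),s['clock'],s['opening'])
ims=[]
for c in ['scene','top']:
    im=cams.grab_frame(c); cv2.imwrite(f'pics/{c}0.png',im[:,:,::-1])
    for t in ['plate_a_knob','tub_low_mid','tub_top_mid']:
        print(c,t,[(np.round(d['rect']).astype(int).tolist(),round(d['p'],2)) for d in nets.recognise(c,t)])
E
```

```text
[178.10164527 624.41211775 225.68914014] [[ 0.274 -0.001 -0.962]
 [ 0.962 -0.002  0.274]
 [-0.002 -1.     0.   ]] 0.0 0.9989492357001368
scene plate_a_knob [([177, 263, 223, 333], 0.95)]
scene tub_low_mid [([170, 234, 210, 269], 0.85)]
scene tub_top_mid [([166, 207, 206, 250], 0.7)]
top plate_a_knob [([182, 208, 221, 268], 0.74)]
top tub_low_mid [([203, 181, 220, 212], 0.61)]
top tub_top_mid [([179, 173, 221, 212], 0.96)]
```

View pics/scene0.png

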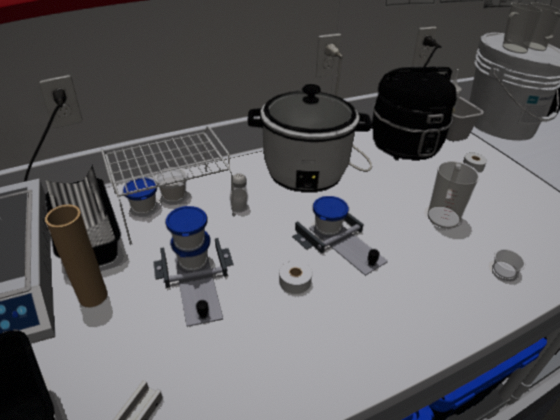

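View pics/top0.png

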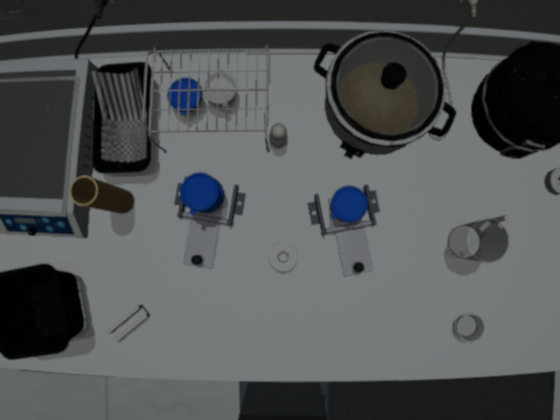

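The scene view shows the two-tub stack at (190,240) with its knob at (203,309). The top view shows that knob at (197,260) and the tubs at (202,192). The single-tub set is to the right, with its knob at top (358,267). Next I'll enlarge crops for precision.

```bash
python3 - <<'E'
import cv2, numpy as np
a=cv2.imread('pics/top0.png')[160:280,160:260]; b=cv2.imread('pics/scene0.png')[200:330,140:240]
g=lambda i:cv2.convertScaleAbs(cv2.resize(i,(400,4*i.shape[0]),interpolation=cv2.INTER_CUBIC),alpha=1.5)
o=np.zeros((520,800,3),np.uint8); o[:480,:400]=g(a); o[:,400:]=g(b); cv2.imwrite('pics/crop0.png',o)
E
cat > h.py <<'E'
import cv2, numpy as np
from workcell import cams
def ray(c,uv):
    m=cams.camera_model(c); R=cv2.Rodrigues(np.array(m['rvec'],float))[0]; t=np.array(m['tvec'],float).ravel()
    p=cv2.undistortPoints(np.array([[uv]],float),np.array(m['K'],float),np.array(m['distortion'],float)).ravel()
    return -R.T@t, R.T@np.array([*p,1])
def at_z(c,uv,z):
    o,d=ray(c,uv); return (o+d*(z-o[2])/d[2])[:2].round(1)
E
```

```text
(no output)
```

View pics/crop0.png

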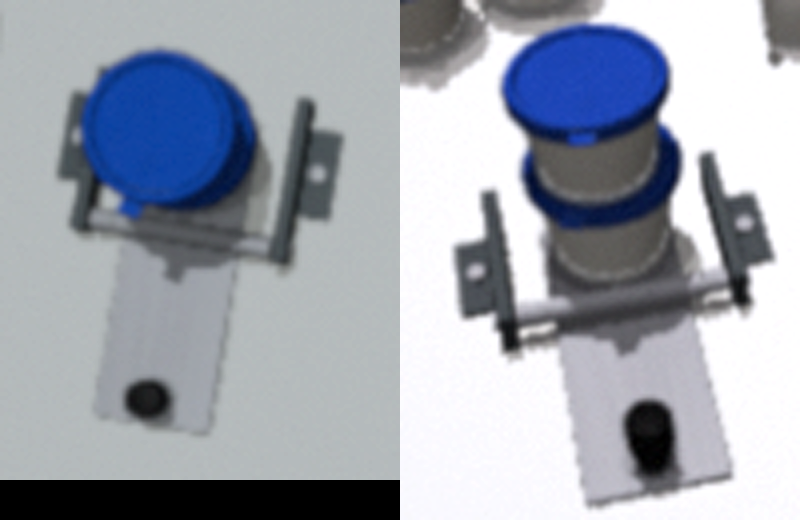

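The crops show the knob head at top pixel (196.5,259) and scene pixel (202.5,304). The plate edges in the top crop run from (97,414) to (121,250) and from (210,432) to (236,265).

```bash
python3 - <<'E'
from h import *
T=lambda x,y:(160+x/4-.4,160+y/4-.4); S=lambda x,y:(140+(x-400)/4-.4,200+y/4-.4)
print('knob top36',at_z('top',T(147,396),36),'scene36',at_z('scene',S(650,415),36))
c=[at_z('top',T(*p),4) for p in [(97,414),(121,250),(210,432),(236,265)]]
print('edges',c); 
for i in (0,2):
    d=c[i+1]-c[i]; print(np.degrees(np.arctan2(d[1],d[0])))
c=[at_z('scene',S(*p),4) for p in [(588,502),(558,340),(731,474),(694,318)]]; print(c)
for i in (0,2):
    d=c[i+1]-c[i]; print(np.degrees(np.arctan2(d[1],d[0])))
c=[at_z('top',T(*p),15) for p in [(85,219),(280,249)]];d=c[1]-c[0];print('rail',c,np.degrees(np.arctan2(d[1],d[0]))+90)
c=[at_z('scene',S(*p),15) for p in [(505,315),(740,282)]];d=c[1]-c[0];print('rail',c,np.degrees(np.arctan2(d[1],d[0]))+90)
print('toplid',at_z('top',T(157,130),114),at_z('scene',S(586,80),114))
print('knobB',at_z('top',(358.5,267),36))
for n in 'wrist',: print(np.round(cams.camera_model(n)['T_tool_cam'],3))
E
```

```text
knob top36 [532. 185.] scene36 [531.9 182.6]
edges [array([520.9, 219.7]), array([612. , 207.6]), array([511.6, 156.3]), array([603.9, 142.9])]
-7.565803904816324
-8.260418534703351
[array([522.3, 217.5]), array([619.4, 203. ]), array([511.6, 154.7]), array([606.8, 138.7])]
-8.493251380422402
-9.540381804842642
rail [array([628.5, 225.6]), array([612.2, 117. ])] -8.535925300105987
rail [array([634.9, 223.4]), array([610.3, 113.1])] -12.572801004671874
toplid [665.1 165.9] [668.8 161.7]
knobB [ 515.2 -161.3]
[[ 1.00000e+00 -0.00000e+00  0.00000e+00 -4.10000e-02]
 [-0.00000e+00 -2.50000e-01  9.68000e-01 -1.58223e+02]
 [-0.00000e+00 -9.68000e-01 -2.50000e-01  6.73480e+01]
 [ 0.00000e+00  0.00000e+00  0.00000e+00  1.00000e+00]]
```

Plate direction is about -8.3°, with the knob at about (532,184). I'll first turn so the jaws open across the plate, then travel at height.

Request:
step_arm([
  [[0, 0, 0, 0, -7.6, 0, 0], [-25, 0, -27, 0, 0, 0, 0], [-25, 0, -27, 0, 0, 0, 0], [-25, 0, -27, 0, 0, 0, 0], [-25, 0, -27, 0, 0, 0, 0], [-25, 0, -27, 0, 0, 0, 0], [-25, 0, -27, 0, 0, 0, 0], [-25, 0, -27, 0, 0, 0, 0], [-25, 0, -27, 0, 0, 0, 0], [-25, 0, -27, 0, 0, 0, 0]],
])

```text
clock: 1.4
position: [387.0, 366.1, 227.0]
orientation: [[0.145, 0.0, -0.99], [0.99, 0.0, 0.145], [0.0, -1.0, -0.0]]
wrist_force: [0.5, -0.4, -0.4]
opening: 1.001
```

Request:
step_arm([
  [[-26, 0, -28, 0, 0, 0, 0], [-26, 0, -28, 0, 0, 0, 0], [-26, 0, -28, 0, 0, 0, 0], [-26, 0, -28, 0, 0, 0, 0], [-26, 0, -28, 0, 0, 0, 0], [-26, 0, -28, 0, 0, 0, 0], [0, 0, 0, 0, 0, 0, 0], [0, 0, 0, 0, 0, 0, 0]],
])

```text
clock: 2.2
position: [530.2, 187.7, 226.6]
orientation: [[0.147, -0.0, -0.989], [0.989, 0.0, 0.147], [0.0, -1.0, 0.0]]
wrist_force: [-0.1, 0.2, -0.1]
opening: 1.002
```

```bash
cat >> h.py <<'E'
def wrist_z(s,uv,z):
    m=cams.camera_model('wrist'); T=np.array(m['T_tool_cam'],float); R=np.array(s['orientation']); p0=np.array(s['position'])
    p=cv2.undistortPoints(np.array([[uv]],float),np.array(m['K'],float),np.array(m['distortion'],float)).ravel()
    d=R@T[:3,:3]@np.array([*p,1]); o=p0+R@T[:3,3]; return (o+d*(z-o[2])/d[2])[:2].round(1)
E
python3 - <<'E'
from h import *
from workcell import readout,nets
import pickle
s=readout.get_state(); im=cams.grab_frame('wrist'); cv2.imwrite('pics/w1.png',im[:,:,::-1]); pickle.dump(s,open('s1.pkl','wb'))
print(s['position'],nets.recognise('wrist','plate_a_knob'))
E
```

```text
[530.17536036 187.74038762 226.60325302] [{'rect': [255.8, 163.5, 308.6, 250.9], 'p': 0.95}]
```

View pics/w1.png

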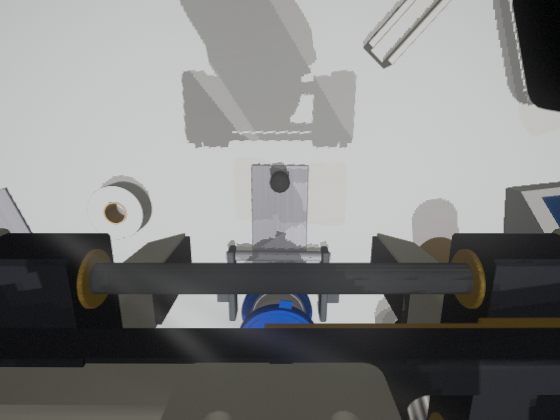

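The wrist view shows the knob head at (280,180). The plate edges are at columns 252 and 308 and run vertically, so the yaw is aligned.

```bash
python3 - <<'E'
from h import *
import pickle
s=pickle.load(open('s1.pkl','rb')); R=np.array(s['orientation'])
for uv,z in [((280,179),36),((252,165),4),((308,165),4),((251,245),4),((307,245),4),((232,248),15),((326,248),15)]: 
    w=wrist_z(s,uv,z); print(uv,w,(R.T@np.array([*(w-s['position'][:2]),0])).round(1))
E
```

```text
(280, 179) [526.  187.8] [-0.6  0.   4.1]
(252, 165) [510.9 157.5] [-32.7   0.   14.6]
(308, 165) [520.3 221. ] [31.4  0.  14.7]
(251, 245) [607.2 139.8] [-36.1  -0.  -83.2]
(307, 245) [617.3 207.4] [ 32.3  -0.  -83.3]
(232, 248) [603.5 118.5] [-57.7  -0.  -82.7]
(326, 248) [620. 229.] [ 54.   -0.  -82.8]
```

Request:
step_arm([
  [[-1.5, 40, 0, 0, 0, 0, 0], [0, 45, 0, 0, 0, 0, 0], [0, 45, 0, 0, 0, 0, 0], [0, 30, 0, 0, 0, 0, 0], [0, 15, 0, 0, 0, 0, 0], [0, 0, 0, 0, 0, 0, 0], [0, 0, 0, 0, 0, 0, 0]],
])

```text
clock: 3.0
position: [530.1, 188.4, 52.9]
orientation: [[0.143, 0.001, -0.99], [0.99, 0.001, 0.143], [0.001, -1.0, -0.001]]
wrist_force: [0.3, 0.7, 0.5]
opening: 0.999
```

```bash
python3 - <<'E'
from h import *
from workcell import readout
import pickle
s=readout.get_state(); im=cams.grab_frame('wrist'); cv2.imwrite('pics/w2.png',cv2.convertScaleAbs(im[:,:,::-1],alpha=1.3)); pickle.dump(s,open('s1.pkl','wb'))
print(s['position'],s['wrist_force'])
E
```

```text
[530.137789   188.39728728  52.85562359] [0.25850315 0.69383484 0.53958877]
```

View pics/w2.png

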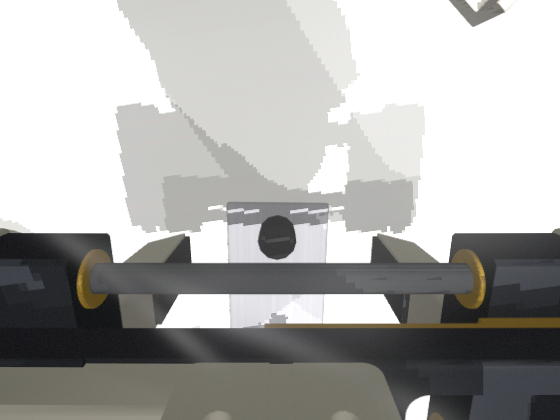

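The knob head is at (277,238), midway between the fingers (inner edges at columns 190 and 372).

```bash
python3 - <<'E'
from h import *
import pickle
s=pickle.load(open('s1.pkl','rb')); R=np.array(s['orientation'])
for uv,z in [((277,237),36),((228,203),4),((328,203),4)]: 
    w=wrist_z(s,uv,z); print(uv,w,(R.T@np.array([*(w-s['position'][:2]),0])).round(1))
E
```

```text
(277, 237) [527.1 186.8] [-2.  -0.   2.8]
(228, 203) [511.3 157.1] [-33.7  -0.1  14.2]
(328, 203) [520.5 220.6] [30.5  0.  14.2]
```

Request:
step_arm([
  [[-2, 15, 1.5, 0, 0, 0, 0], [0, 15, 0, 0, 0, 0, 0], [0, 9, 0, 0, 0, 0, 0], [0, 4, 0, 0, 0, 0, 0], [0, 0, 0, 0, 0, 0, 0], [0, 0, 0, 0, 0, 0, 0]],
])

```text
clock: 3.65
position: [528.1, 185.6, 8.9]
orientation: [[0.145, 0.0, -0.989], [0.989, 0.0, 0.145], [0.0, -1.0, -0.0]]
wrist_force: [0.2, 0.1, 0.4]
opening: 1.001
```

Request:
step_arm([
  [[0, 0, 0, 0, 0, 0, 150], [0, 0, 0, 0, 0, 0, 180], [0, 0, 0, 0, 0, 0, 255], [0, 0, 0, 0, 0, 0, 255], [0, 0, 0, 0, 0, 0, 255], [0, 0, 0, 0, 0, 0, 255], [0, 0, 0, 0, 0, 0, 255], [0, 0, 0, 0, 0, 0, 255]],
], newtons=25)

```text
clock: 4.45
position: [527.8, 185.4, 8.7]
orientation: [[0.145, -0.0, -0.989], [0.989, 0.0, 0.145], [0.0, -1.0, 0.0]]
wrist_force: [0.2, 0.6, -0.7]
opening: 0.353
```

Request:
step_arm([
  [[0, 0, 0, 0, 0, 0, 255], [0, 0, 0, 0, 0, 0, 255], [0, 0, 0, 0, 0, 0, 255], [0, 0, 0, 0, 0, 0, 255]],
])

```text
clock: 4.85
position: [527.8, 185.5, 8.7]
orientation: [[0.145, -0.0, -0.989], [0.989, 0.0, 0.145], [0.0, -1.0, 0.0]]
wrist_force: [-0.6, 0.1, -0.6]
opening: 0.232
```

Gripped: the opening is about 21 mm. Pulling slowly now.

Request:
step_arm([
  [[0, 0, 1, 0, 0, 0, 255], [0, 0, 2, 0, 0, 0, 255], [0, 0, 2, 0, 0, 0, 255], [0, 0, 3, 0, 0, 0, 255], [0, 0, 3, 0, 0, 0, 255], [0, 0, 3, 0, 0, 0, 255], [0, 0, 3, 0, 0, 0, 255], [0, 0, 3, 0, 0, 0, 255], [0, 0, 3, 0, 0, 0, 255], [0, 0, 3, 0, 0, 0, 255]],
])

```text
clock: 5.85
position: [502.0, 189.2, 8.8]
orientation: [[0.145, 0.0, -0.989], [0.989, 0.0, 0.145], [0.0, -1.0, -0.0]]
wrist_force: [1.9, 0.1, -1.9]
opening: 0.232
```

```bash
python3 - <<'E'
from h import *
a=cams.grab_frame('top')[160:300,160:260,::-1]; b=cams.grab_frame('scene')[200:340,140:240,::-1]
cv2.imwrite('pics/p3.png',cv2.convertScaleAbs(cv2.resize(np.hstack([a,b]),None,fx=4,fy=4,interpolation=2),alpha=1.5))
E
```

```text
(no output)
```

View pics/p3.png

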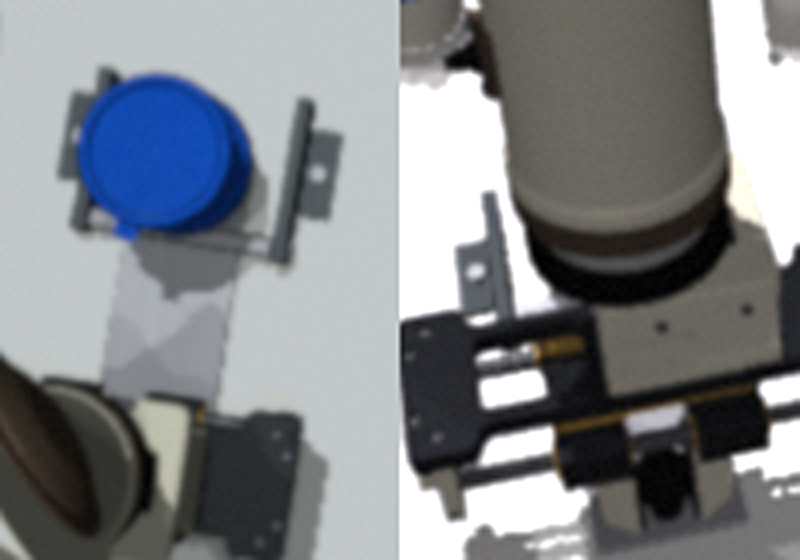

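The tubs have slid about 13 mm up to the rail and are still stacked and upright (top lid at crop (153,153)). I'll continue the pull.

Request:
step_arm([
  [[0, 0, 3, 0, 0, 0, 255], [0, 0, 3, 0, 0, 0, 255], [0, 0, 3, 0, 0, 0, 255], [0, 0, 3, 0, 0, 0, 255], [0, 0, 3, 0, 0, 0, 255], [0, 0, 3, 0, 0, 0, 255], [0, 0, 3, 0, 0, 0, 255], [0, 0, 3, 0, 0, 0, 255], [0, 0, 3, 0, 0, 0, 255], [0, 0, 3, 0, 0, 0, 255]],
])

```text
clock: 6.95
position: [472.0, 193.6, 8.7]
orientation: [[0.145, -0.0, -0.989], [0.989, -0.0, 0.145], [-0.0, -1.0, 0.0]]
wrist_force: [1.0, -0.8, -2.2]
opening: 0.234
```

Request:
step_arm([
  [[0, 0, 3, 0, 0, 0, 255], [0, 0, 3, 0, 0, 0, 255], [0, 0, 4, 0, 0, 0, 255], [0, 0, 4, 0, 0, 0, 255], [0, 0, 4, 0, 0, 0, 255], [0, 0, 4, 0, 0, 0, 255], [0, 0, 4, 0, 0, 0, 255], [0, 0, 5, 0, 0, 0, 255], [0, 0, 5, 0, 0, 0, 255], [0, 0, 3, 0, 0, 0, 255]],
])

```text
clock: 7.95
position: [433.1, 199.3, 8.7]
orientation: [[0.144, -0.0, -0.99], [0.99, -0.0, 0.144], [-0.0, -1.0, 0.0]]
wrist_force: [0.0, 0.4, -1.2]
opening: 0.234
```

```bash
python3 - <<'E'
from h import *
a=cams.grab_frame('top')[160:300,160:260,::-1]; b=cams.grab_frame('scene')[200:340,140:240,::-1]
cv2.imwrite('pics/p4.png',cv2.convertScaleAbs(cv2.resize(np.hstack([a,b]),None,fx=4,fy=4,interpolation=2),alpha=1.5))
E
```

```text
(no output)
```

View pics/p4.png

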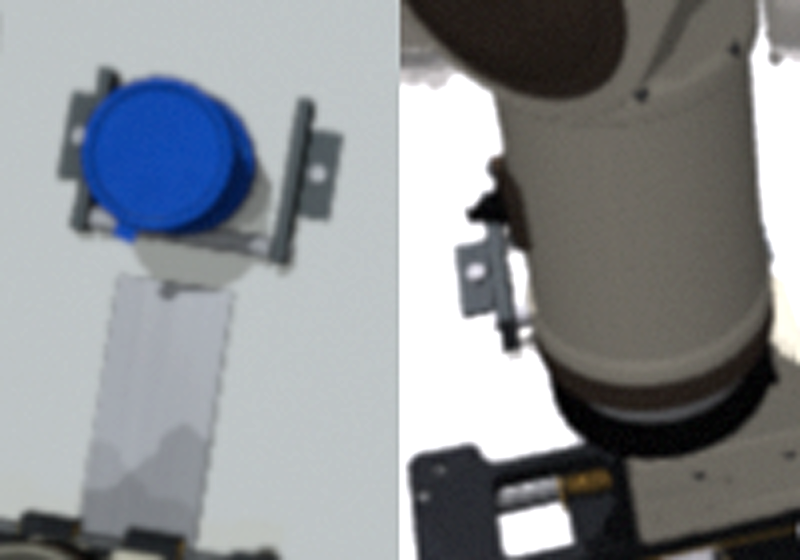

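The plate's far edge (crop row 280) is clear of the rail (row 240), and the stack is standing. Next I'll release and retreat upward.

Request:
step_arm([
  [[0, 0, 0, 0, 0, 0, 200], [0, 0, 0, 0, 0, 0, 100], [0, 0, 0, 0, 0, 0, 60], [0, 0, 0, 0, 0, 0, 60], [0, 0, 0, 0, 0, 0, 60], [0, 0, 0, 0, 0, 0, 60], [0, 0, 0, 0, 0, 0, 60]],
])

```text
clock: 8.75
position: [433.9, 199.2, 8.7]
orientation: [[0.145, 0.0, -0.989], [0.989, 0.0, 0.145], [0.0, -1.0, -0.0]]
wrist_force: [-0.4, 0.2, 0.6]
opening: 0.704
```

Request:
step_arm([
  [[0, -5, 0, 0, 0, 0, 60], [0, -15, 0, 0, 0, 0, 60], [0, -25, 0, 0, 0, 0, 60], [0, -25, 0, 0, 0, 0, 60], [0, -30, 0, 0, 0, 0, 60], [15, -30, 0, 0, 0, 0, 60], [30, -20, 0, 0, 0, 0, 60], [40, 0, 0, 0, 0, 0, 60], [40, 0, 0, 0, 0, 0, 60], [40, 0, 0, 0, 0, 0, 60]],
])

```text
clock: 9.75
position: [458.0, 363.7, 159.6]
orientation: [[0.145, 0.001, -0.989], [0.989, 0.0, 0.145], [0.001, -1.0, -0.001]]
wrist_force: [0.2, -0.0, -0.5]
opening: 0.764
```

Request:
step_arm([
  [[40, 0, 0, 0, 0, 0, 60], [40, 0, 0, 0, 0, 0, 60], [40, 0, 0, 0, 0, 0, 60], [30, 0, 0, 0, 0, 0, 60], [0, 0, 0, 0, 0, 0, 60], [0, 0, 0, 0, 0, 0, 60], [0, 0, 0, 0, 0, 0, 60]],
])

```text
clock: 10.45
position: [479.7, 509.1, 158.5]
orientation: [[0.146, -0.0, -0.989], [0.989, -0.002, 0.146], [-0.002, -1.0, -0.0]]
wrist_force: [0.0, -0.4, -0.7]
opening: 0.767
```

```bash
python3 - <<'E'
from h import *
a=cams.grab_frame('top')[160:310,160:260,::-1]; b=cams.grab_frame('scene')[200:350,140:240,::-1]
cv2.imwrite('pics/p5.png',cv2.convertScaleAbs(cv2.resize(np.hstack([a,b]),None,fx=4,fy=4,interpolation=2),alpha=1.5))
E
```

```text
(no output)
```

View pics/p5.png

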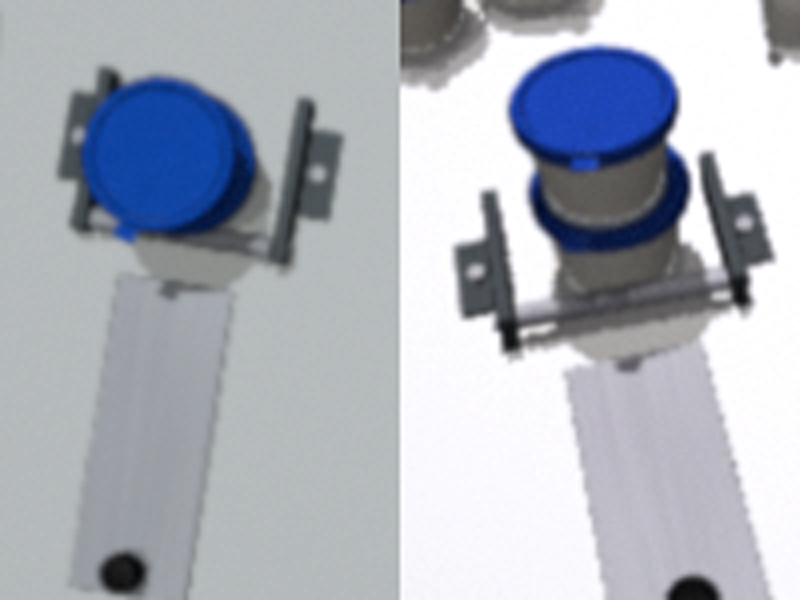

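The plate lies flat and clear. The stack stands behind the rail, with the knob at top crop (123,572) and the top lid at (159,155).

```bash
python3 - <<'E'
from h import *
from workcell import readout,order,nets
T=lambda x,y:(160+x/4-.4,160+y/4-.4); S=lambda x,y:(140+(x-400)/4-.4,200+y/4-.4)
u=np.array([.989,-.145])
k=at_z('top',T(123,572),36); l=at_z('top',T(159,155),110); print('knob',k,'lid',l,at_z('scene',S(594,103),110),'along',(l-k)@u)
cams.grab_frame('top'); print('B',[d['rect'] for d in nets.recognise('top','plate_b_knob')])
s=readout.get_state();print(s['wrist_force'],np.abs(s['qd']).max(),s['clock'])
if (l-k)@u>195: print(order.hand_in())
E
```

```text
knob [438.1 197.1] lid [653.1 165.4] [656.2 162. ] along 217.23149999999998
B [[330.7, 219.8, 369.3, 274.6]]
[-0.24252283 -0.74570172 -0.17446902] 0.005784561439060472 10.65
the job is handed in; nothing more can be done
None
```

I pulled the two-tub plate out under the rail by its knob, about 95 mm at 20–50 mm/s. I then let go, lifted off and handed the job in at 10.65 s of robot time.

What the last checks showed:
- **Plate:** it lies flat on the table, clear of the rail in both camera views. The knob measures about 217 mm in front of the tubs, against the 192 mm needed. I took that distance to the upper tub's lid and used it for the lower tub too.
- **Tubs:** they stand one on the other behind the rail, about 12 mm from where they started, against the 40 mm limit.
- **Robot:** it was clear of everything, with the wrist force under 1 N.
- **Other plate:** the robot never went near it. After the pull the detector found only this plate, in its place from the first picture. I took no before-and-after measurement of its knob.

**Disagreements and limits:** the wrist and fixed cameras differed by 3–6 mm on where the knob was. I gripped at a compromise position, and the opening of about 21 mm fitted the 22 mm knob head. I did not measure tub tilt or the offset between the two tubs; I judged both by eye. The hand-in gave no verdict.

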